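# Lock the carton cutter away in the hidden-catch drawer

### The job

Find the hidden catch of the blue strongbox by sliding a fingertip along the black strip on its front top edge until it drops into the sprung recess, and press it all the way down so that the drawer springs open. Then lift the orange carton cutter up and off its hook, set it gently, sole down, on the drawer's floor without dropping it, and push the drawer fully home until it latches. Leave the tape roll and the two cartons where they are.

Things in the scene. Friction and masses are not known exactly. Their poses are not given: they have to be found in the camera images.
- strongbox: Fixed blue steel strongbox, 200 deep (x) x 264 wide (y) x 100 mm high, left or right of the robot's midline. Origin: centre of its underside; own -x is the drawer side (roughly towards the robot), z up. Along its front top edge runs a channel, 52 mm wide, with a black strip as its floor, 100 mm above the table; aluminium rims 6 mm wide along both sides, and its ends, stand 4 mm higher.
- catch (a joint): Travel of the catch under the shutter in m: 0 up (latching), 0.006 fully down, which lets the drawer go. Springs back up when let go.
- drawer (a joint): Opening of the drawer in m: 0 shut and latched, 0.12 fully open. A spring of 3 to 5 N drives it out along the strongbox's own -x in about a second once the catch is pressed. To shut it, push the front home (hard stop at -0.003): over the last 15 mm it rides over the sprung catch, 12 to 16 N in all, and latches by itself at 0.
- drawer_floor (a point): Point on the drawer's inner floor, 14 mm above the table, midway across, 55 mm behind the front's inner face; axes as the strongbox. Moves with the drawer. The tray reaches 55 mm before (own -x), 130 mm behind and 110 mm to either side of it; walls 60 mm high. With the drawer fully open it is uncovered from 55 mm before to 65 mm behind this point.
- drawer_front (a point): Centre of the outer face of the grey drawer front, 50 mm above the table; the plain front is 256 wide x 80 mm high (8 to 88 mm above the table), 12 mm thick; its outer face looks along the strongbox's own -x. Moves with the drawer. Pushed along own +x to shut.
- stand: Fixed hook stand, base 110 x 110 x 12 mm. Origin: centre of its underside. Post at own x = +30 mm, 162 mm high; from it a level round steel arm, 8 mm thick, axis 160 mm above the table, points along own -x at y = 0 and ends in an upturned tip. The cutter hangs on it 22 to 40 mm on the own -x side of the origin.
- hook_tip (a point): End of the hook's upturned tip, at the stand's own x = -80, y = 0, z = 168 mm; metal there reaches up to 172 mm, 8 mm above the arm's top. The cutter comes off by lifting it 10 to 17 mm and moving it along own -x past the tip.
- cutter: Carton cutter, 0.12 to 0.24 kg: orange sole 44 (own x) x 120 (own y) x 18 mm high; on its middle an upright black D handle 40 wide (y), 14 thick (x), top 54 mm above the underside, its opening (along x) 22 wide, 18 to 44 mm above the underside. Origin: centre of underside, z up. Hangs level, hook arm through the opening, long side across it. Pinch the handle from above across its 40 mm.
- tape: Bystander: amber roll of tape lying flat on the table in front of the stand, 100 mm across, 48 mm high; origin at the centre of its underside.
- carton_a: Bystander: cardboard carton 130 x 100 x 80 mm to the robot's left; origin at the centre of its underside.
- carton_b: Bystander: cardboard carton 120 x 140 x 100 mm to the robot's right; origin at the centre of its underside.
- strip_middle (a point): Middle of the black strip's top, at the strongbox's own x = -68, y = 0, z = 100 mm. The strip runs along own y. It is five black plates that look alike, 46 mm long along y by 52 mm, centred at own y = -92, -46, 0, +46, +92 mm. Four are solid. One, unknown and different each time, is the spring shutter over the catch: to be found by feel.
- strip_left_end (a point): End of the black strip at own y = +115 mm, on its centre line. The shutter plate gives way under about 1 N and drops 8 mm into the recess, onto the catch; from there the catch goes down another 6 mm and takes about 3 N rising to 5 N. Recess mouth 52 x 46 mm, 14 mm deep when pressed home.
- strip_right_end (a point): End of the black strip at own y = -115 mm, on its centre line.
Mind the look-alikes: they are no part of the job. There is more than one size of the cutter; the one meant has the size given above.

How it is judged:
By the outcome, as a careful person would: the job done as asked, in the order asked, and still so for the second after the job is handed in, with the robot touching nothing.
It also fails if it takes over 62 s, if anything falls off the work surface, if the arm or the gripper's body presses on something with over 40 N, if the wrist force passes 120 N, or if a joint passes its speed limit or range.

### The arm

A 7-joint arm with a two-finger parallel gripper is mounted at the origin on the work surface. World frame = base frame: x ahead of the robot, y to its left, z up, the work surface at z = 0. Lengths are in m, angles in rad, forces in N, time in s.
With the tool pointing down it reaches from about 0.35 to 0.9 m from the base axis. Payload 19.9 kg.
Tool frame: the origin (TCP) lies midway between the tips of the shut fingers; the grasp point (between the pads) lies 19 mm behind it; z points along the fingers, y is the direction in which the jaws open and shut (so a half turn about z gives the same grasp; the last joint's range is limited). The gripper opens to 85 mm and grips with 20 to 120 N. Pads are 22 mm wide; open, the fingers measure 114 mm over their backs; the gripper's body (76 mm by 85 mm) begins 54 mm behind the grasp point. The pads swing forward as they close: fully open they stand 13 mm farther back than shut.
Start: joints at [-1.268, 0.417, -0.01, 1.614, 0.005, 1.111, -0.053], TCP at [0.211, 0.588, 0.202] pointing down, gripper open.
Joint ranges: [-2.81, 2.81], [-0.39, 2.02], [-1.27, 1.25], [0.06, 2.57], [-1.19, 4.33], [0.19, 2], [-2.82, 2.82]. Speed limits (rad/s): [1.89, 1.89, 2.39, 2.39, 3.01, 3.01, 3.01].

### API

Orientations are given as a 3x3 rotation matrix whose columns are the frame's x, y, z axes.
In Python, from cell import * gives the robot as it stands. The module is installed in compiled form; this text tells all that it offers.
- The arm moves only by the tool drive_tool, never from a script. Its argument "increments" is a list of rows, each a list of 3 entries, a list of its own where there are three numbers: the closure, from 0 (fully open) to 1 (shut), then the shift along the tool's x, y, z in cm, then the turn about the tool's z in degrees. A call has 1 to 20 rows; each row shifts and turns the commanded pose from where the row before left it, along the tool's axes as they then stand; what a row does not reach is not made up. A row lasts 1/12 s, in which the tool goes at most 41.7 mm and 7.16 degrees, less where a joint would pass 70% of its speed; a pose out of reach is approached as far as the arm can. A call with a gripper value outside its range is refused whole. The fingers move at their own pace and stop on an object; "grip_force" is the grip in N (left out, the last holds). Time passes only in rows, so rows that do not move let the fingers close. It gives the time, the measured TCP pose, the force and the opening at its end, in the units of the state.
- get_obs(): the state, without advancing time (a new reading comes with each control period).
- read_camera(name): name is "side" or "top" or "wrist"; returns the picture (384x512x3 uint8, blue, green, red); there is no depth.
- calibration(name): a dict with "intrinsics" (3x3 intrinsics, pixels), "world_to_cam" (4x4, takes a point from world to camera coordinates). Camera axes: x right, y down, z forward; pixel columns grow to the right and rows downward; lengths in m; the calibration is good to about 2 mm. A picture is of the moment at which its call begins: read the wrist's pose just before it. calibration takes no time and is no camera call; for the wrist camera it gives the pose at the moment of the call.
- close_job(): hands the job in, once; it reports no verdict.
The state is a dict: "time_s": time; "joints": joint angles; "joint_vel": joint speeds; "joint_torque": joint torques, N m; "position": TCP position; "tcp_rot": TCP orientation; "ft_force": force on the tool from outside, world axes, zero at the start; "wrist_torque": the same for the moment, N m; "width": finger opening in m.
Only numpy, scipy, OpenCV 4.12 (cv2) and the standard library are available. Lean on these libraries where they do the work, as an engineer would, in place of code of your own. Each camera call takes 0.05 s, during which the arm holds its last target.

## Working session

There is one attempt and no reset: what is moved stays moved. The work goes in short steps, Python scripts to look and compute and a tool call to move; the robot and the scene stay as the last step left them, time stands still between calls to the robot, and variables do not carry over. Pictures are saved under pics/ and viewed, and the job is handed in when it is done.

Besides the shell and the picture viewer there is one more tool, called as a command line: name --argument value ..., lists and objects as JSON in quotes. drive_tool: Moves the arm, as the interface text tells. Its arguments: {"type":"object","properties":{"increments":{"type":"array","items":{"type":"array"}},"grip_force":{"type":"number"}},"required":["increments"]}

```bash
mkdir -p pics; ls
python3 - <<'E'
from cell import *
import cv2
o=get_obs();print(o)
for n in("side","top","wrist"):
    cv2.imwrite(f"pics/{n}0.png",read_camera(n)); c=calibration(n);print(n,c)
E
```

```text
pics
{'time_s': 0.0, 'joints': array([-1.26751738,  0.41796486, -0.0103048 ,  1.61423557,  0.00471326,
        1.11070319, -0.05298246]), 'joint_vel': array([ 9.60377198e-05,  1.68473319e-03,  3.29592990e-04,  5.28524649e-04,
        1.77036653e-03,  8.16499467e-04, -2.30364832e-04]), 'joint_torque': array([-5.79522057e-04, -8.64433765e+01,  6.78344015e-01, -4.34892583e+01,
        1.89776573e-02,  7.51715270e-03,  6.98905228e-05]), 'position': array([0.21111831, 0.58781863, 0.20094017]), 'tcp_rot': array([[-9.41161554e-01,  3.37956828e-01, -3.34008012e-04],
       [ 3.37956977e-01,  9.41160739e-01, -1.24340300e-03],
       [-1.05861309e-04, -1.28312344e-03, -9.99999171e-01]]), 'ft_force': array([-0.01514187, -0.31256322, -0.63302794]), 'wrist_torque': array([-0.07298199,  0.0336132 ,  0.0066232 ]), 'width': 0.08534451279873352}
side {'intrinsics': array([[351.68965844,   0.        , 257.76420096],
       [  0.        , 351.68965844, 193.67248098],
       [  0.        ,   0.        ,   1.        ]]), 'world_to_cam': array([[ 0.73304622, -0.67979345, -0.02289333, -0.39307152],
       
[... 351 characters left out ...]
 'world_to_cam': array([[-0.02237962, -0.99955384,  0.01978074, -0.01180071],
       [-0.99394891,  0.02011714, -0.10798546,  0.54788193],
       [ 0.10753935, -0.02207772, -0.99395566,  1.55221167],
       [ 0.        ,  0.        ,  0.        ,  1.        ]])}
wrist {'intrinsics': array([[300.34084532,   0.        , 254.76458455],
       [  0.        , 300.34084532, 196.656353  ],
       [  0.        ,   0.        ,   1.        ]]), 'world_to_cam': array([[ 0.33860092,  0.94092824, -0.00185965, -0.6250727 ],
       [ 0.90543046, -0.32528771,  0.27273354, -0.03526779],
       [ 0.25601777, -0.09403161, -0.96208781,  0.37876988],
       [ 0.        ,  0.        ,  0.        ,  1.        ]])}
```

View pics/side0.png

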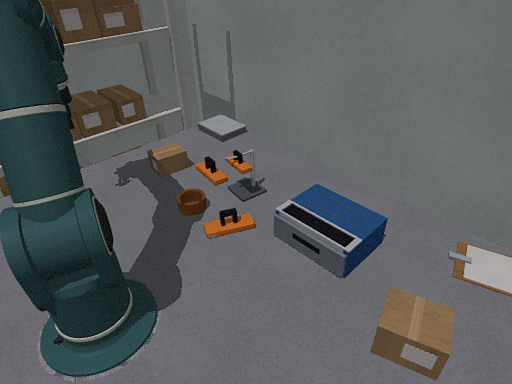

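View pics/top0.png

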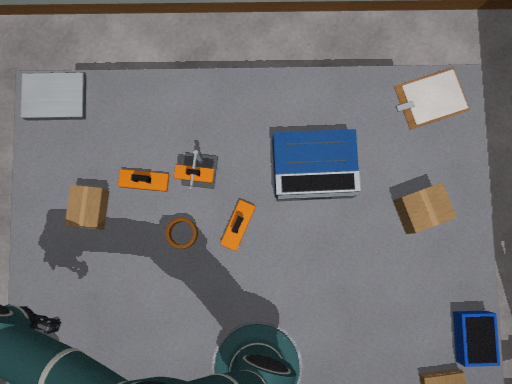

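View pics/wrist0.png

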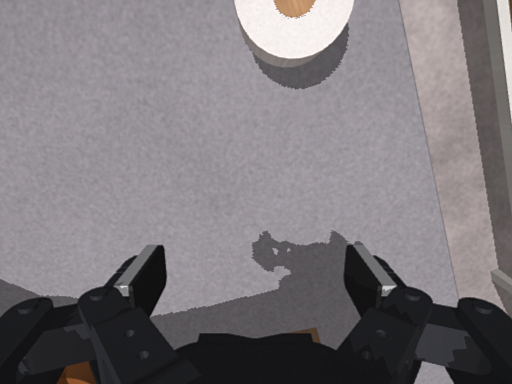

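Run:
```python
import cv2
a=cv2.imread("pics/top0.png");
cv2.imwrite("pics/c1.png",cv2.resize(a[125:255,100:265],None,fx=4.5,fy=4.5,interpolation=2))
cv2.imwrite("pics/c2.png",cv2.resize(a[115:210,260:370],None,fx=6,fy=6,interpolation=2))
b=cv2.imread("pics/side0.png");
cv2.imwrite("pics/c3.png",cv2.resize(b[135:285,170:400],None,fx=3.4,fy=3.4,interpolation=2))
```

```text
(no output)
```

View pics/c1.png

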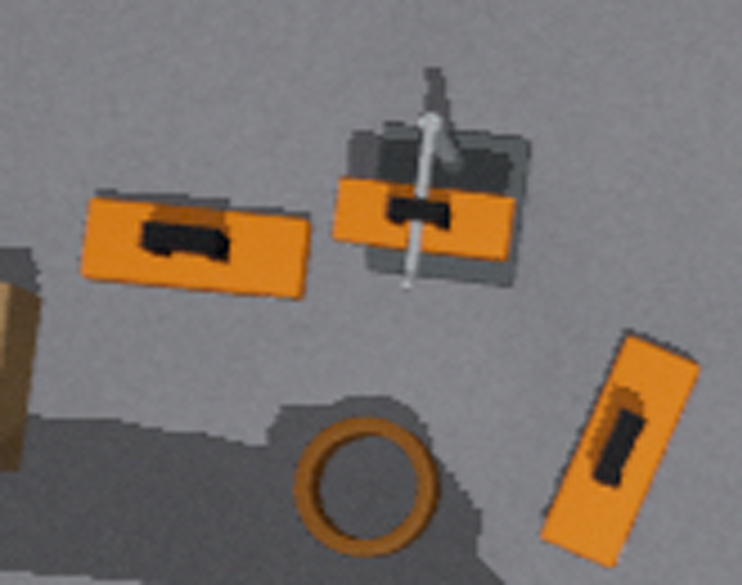

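View pics/c2.png

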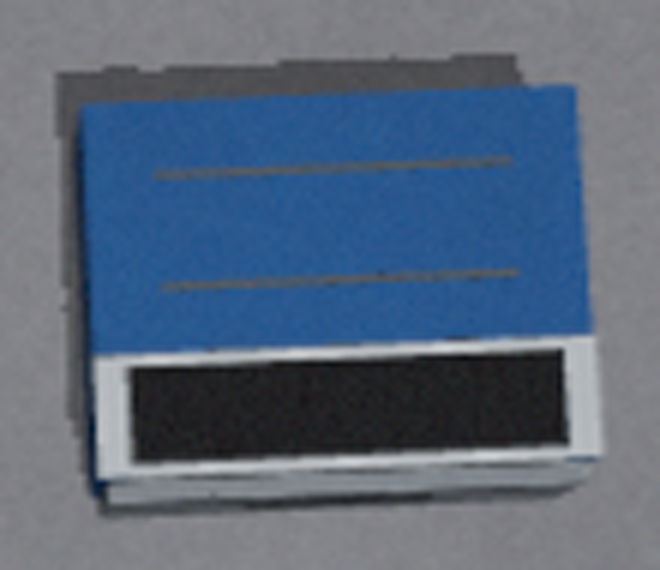

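View pics/c3.png

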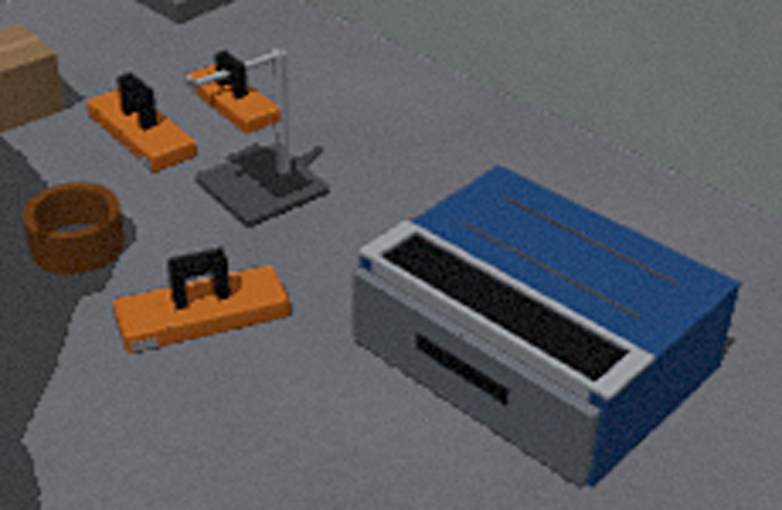

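```bash
cat > h.py <<'E'
from cell import *
import numpy as np, cv2
def ray(name,u,v,z,c=None):
    c=c or calibration(name);K=c["intrinsics"];T=np.array(c["world_to_cam"]);R=T[:3,:3];C=-R.T@T[:3,3]
    d=R.T@np.linalg.inv(K)@np.array([u,v,1.]);return C+d*(z-C[2])/d[2]
def proj(name,p,c=None):
    c=c or calibration(name);T=c["world_to_cam"];q=c["intrinsics"]@(T[:3,:3]@np.asarray(p)+T[:3,3]);return q[:2]/q[2]
E
python3 - <<'E'
from h import *
f=lambda pts,s,o,z:np.array([ray("top",x/s+o[0]-.4,y/s+o[1]-.4,z) for x,y in pts])
np.set_printoptions(precision=4,suppress=True)
st=f([(130,367),(566,349),(569,445),(132,464)],6,(260,115),.1)
print(st,st.mean(0),np.linalg.norm(np.diff(st,axis=0),axis=1))
bl=f([(80,105),(577,86)],6,(260,115),.1);print(bl)
d=st[0]-st[1]+st[3]-st[2];print("yaw",np.degrees(np.arctan2(-d[0],d[1])))
cu=f([(340,178),(516,196),(505,260),(333,241)],4.5,(100,125),.138);print(cu,cu.mean(0),np.linalg.norm(np.diff(cu,axis=0),axis=1))
d=cu[0]-cu[1]+cu[3]-cu[2];print("yaw",np.degrees(np.arctan2(-d[0],d[1])))
tp=f([(407,283)],4.5,(100,125),.168);po=f([(430,122)],4.5,(100,125),.162);print(tp,po,np.linalg.norm(tp-po))
d=po-tp;print("yaw",np.degrees(np.arctan2(d[0,1],d[0,0])))
for n,pts in dict(L=[(90,197),(311,212),(302,298),(80,276)],R=[(628,332),(699,362),(613,566),(543,540)]).items():
    q=f(pts,4.5,(100,125),.018);print(n,q.mean(0),np.linalg.norm(np.diff(q,axis=0),axis=1))
h=f([(388,194),(450,205),(447,230),(388,221)],4.5,(100,125),.174);print("handle",h,h.mean(0))
t=f([(366,486)],4.5,(100,125),.048);print("tape",t)
E
```

```text
[[ 0.604  -0.0879  0.1   ]
 [ 0.6092 -0.3179  0.1   ]
 [ 0.5582 -0.3173  0.1   ]
 [ 0.5528 -0.0875  0.1   ]] [ 0.5811 -0.2026  0.1   ] [0.2301 0.0509 0.2298]
[[ 0.7448 -0.0651  0.1   ]
 [ 0.7504 -0.3299  0.1   ]]
yaw 1.3150605832592857
[[0.6405 0.239  0.138 ]
 [0.6259 0.1196 0.138 ]
 [0.582  0.1275 0.138 ]
 [0.5973 0.2439 0.138 ]] [0.6114 0.1825 0.138 ] [0.1203 0.0446 0.1173]
yaw -7.247309842534429
[[0.5637 0.1903 0.168 ]] [[0.6732 0.1749 0.162 ]] 0.11075763206522232
yaw -7.994739644642473
L [0.6138 0.3631 0.018 ] [0.1622 0.0639 0.1628]
R [0.4579 0.0544 0.018 ] [0.0565 0.1609 0.0541]
handle [[0.6227 0.2017 0.174 ]
 [0.6145 0.1607 0.174 ]
 [0.5978 0.1628 0.174 ]
 [0.6046 0.2018 0.174 ]] [0.6099 0.1818 0.174 ]
tape [[0.4342 0.2353 0.048 ]]
```

Candidates for the cutter in the top view are the one on the hook at (195,173), measuring 120x44 mm at z=0.138, and two lying look-alikes at (143,180) and (238,224), each about 162x60 mm. The enlarged crop confirms that the hanging one is the right one. The strip's centre is at (0.581,-0.203) with yaw 1.3°, and it measures 230x51 mm, which fits the description.

First I'll go above the left end plate with the fingers shut.

drive_tool --increments '[[1,[0,0,0],-7],[1,[0,0,0],-7],[1,[0,0,0],-7],[1,[-2.2,-4.4,0],0],[1,[-2.2,-4.4,0],0],[1,[-2.2,-4.4,0],0],[1,[-2.2,-4.4,0],0],[1,[-2.2,-4.4,0],0],[1,[-2.2,-4.4,0],0],[1,[-2.2,-4.4,0],0],[1,[-2.2,-4.4,0],0],[1,[-2.2,-4.4,0],0],[1,[-2.2,-4.4,0],0],[1,[-2.2,-4.4,0],0],[1,[-2.2,-4.4,0],0],[1,[-2.2,-4.4,0],0],[1,[-2.2,-4.4,0],0],[1,[-2.2,-4.4,0],0]]' --grip_force 40

```text
time_s: 1.65
position: [0.5033, 0.0334, 0.2017]
tcp_rot: [[-1.0, -0.022, 0.0], [-0.022, 1.0, -0.0], [-0.0, -0.0, -1.0]]
ft_force: [1.3, 1.5, -0.1]
width: 0.0001
```

drive_tool --increments '[[1,[-1.5,-3,0.5],0],[1,[-1.5,-3,1],0],[1,[-1.5,-3,2],0],[1,[-1.5,-3,2],0],[1,[0,0,2],0],[1,[0,0,0],0],[1,[0,0,0],0]]'

```text
time_s: 2.23
position: [0.5647, -0.0832, 0.126]
tcp_rot: [[-1.0, -0.021, -0.002], [-0.021, 1.0, -0.0], [0.002, 0.0, -1.0]]
ft_force: [1.3, 0.5, 0.7]
width: 0.0005
```

drive_tool --increments '[[1,[-0.7,-1.4,0],0],[1,[-0.7,-1.4,0],0],[1,[0,0,1.4],0],[1,[0,0,0.6],0],[1,[0,0,0],0],[1,[0,0,0],0]]'

```text
time_s: 2.73
position: [0.58, -0.1099, 0.1073]
tcp_rot: [[-1.0, -0.023, 0.0], [-0.023, 1.0, 0.0], [-0.0, 0.0, -1.0]]
ft_force: [-0.5, 1.3, -0.4]
width: -0.0003
```

Run:
```python
from h import *
o=get_obs();print(o["position"],o["ft_force"])
a=read_camera("side");cv2.imwrite("pics/s1.png",cv2.resize(a[150:290,220:410],None,fx=4,fy=4,interpolation=2))
cv2.imwrite("pics/w1.png",read_camera("wrist"))
```

```text
[ 0.58004868 -0.10989668  0.10733091] [-0.54158178  1.25432916 -0.35067486]
```

View pics/s1.png

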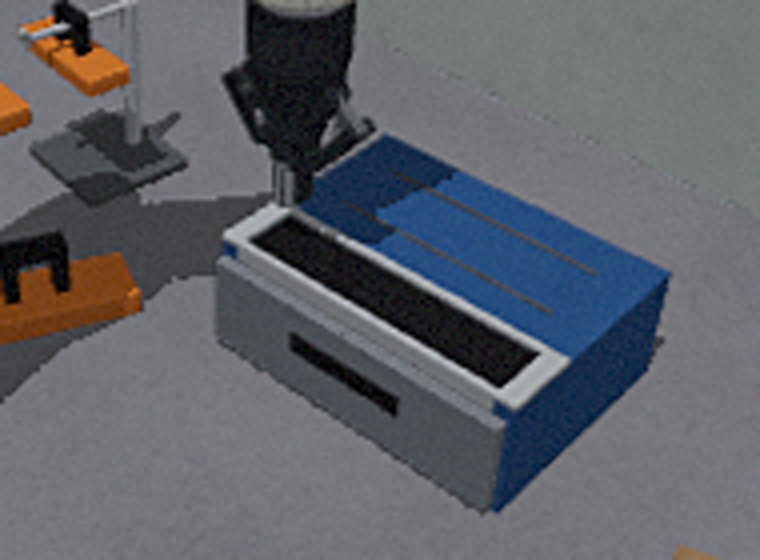

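View pics/w1.png

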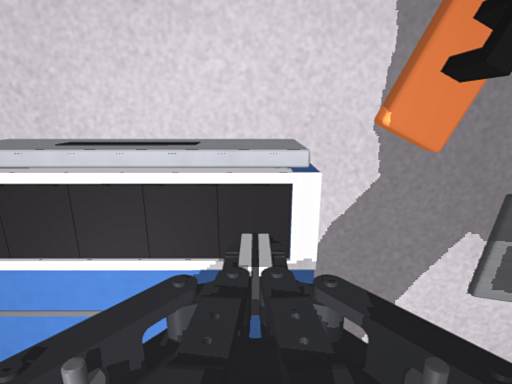

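Run:
```python
from h import *
p=get_obs()["position"];q=proj("side",p);print((q-[220,150])*4,proj("wrist",p))
for y in(.092,0.115,-.115): 
  for x in (-.026,.026):
    w=np.array([.581,-.2026,.1])+x*np.array([1,.023,0])+y*np.array([-.023,1,0]);print(y,x,(proj("side",w)-[220,150])*4,proj("wrist",w))
```

```text
[288.87057472 232.77824772] [253.71263106 228.08073628]
0.092 -0.026 [264.66177329 256.92684319] [253.20757599 181.59330355]
0.092 0.026 [309.86722393 226.64355361] [253.39251102 258.59516419]
0.115 -0.026 [242.20167963 243.70950863] [290.82085678 181.56599652]
0.115 0.026 [287.43836339 214.14963303] [288.3049063  258.57890492]
-0.115 -0.026 [496.28625648 393.2334113 ] [-84.88210875 181.83875474]
-0.115 0.026 [540.28451982 354.99672563] [-60.44868529 258.7413251 ]
```

drive_tool --increments '[[1,[0,0,0.4],0],[1,[0,0,0.3],0],[1,[0,0,0.1],0],[1,[0,0,0],0]]'

```text
time_s: 3.17
position: [0.5798, -0.1109, 0.0982]
tcp_rot: [[-1.0, -0.022, -0.001], [-0.022, 1.0, -0.0], [0.001, 0.0, -1.0]]
ft_force: [0.8, 0.2, -0.6]
width: 0.0001
```

drive_tool --increments '[[1,[0,0,0.1],0],[1,[0,0,0.1],0],[1,[0,0,0],0]]'

```text
time_s: 3.42
position: [0.58, -0.111, 0.0965]
tcp_rot: [[-1.0, -0.022, -0.0], [-0.022, 1.0, -0.0], [0.0, -0.0, -1.0]]
ft_force: [-0.3, 0.4, 0.1]
width: -0.0004
```

drive_tool --increments '[[1,[0,0,0.15],0],[1,[0,0,0.15],0],[1,[0,0,0],0],[1,[0,0,0],0]]'

```text
time_s: 3.75
position: [0.5799, -0.111, 0.0935]
tcp_rot: [[-1.0, -0.022, -0.0], [-0.022, 1.0, -0.0], [0.0, -0.0, -1.0]]
ft_force: [-0.6, 0.7, 0.5]
width: 0.0001
```

Run:
```python
from h import *
o=get_obs();print(o["position"],o["ft_force"])
w=read_camera("wrist");cv2.imwrite("pics/w2.png",cv2.resize(w[160:290,180:330],None,fx=5,fy=4.5,interpolation=2))
```

```text
[ 0.5799497  -0.11100864  0.0935161 ] [-0.57650245  0.70817543  0.47962234]
```

View pics/w2.png

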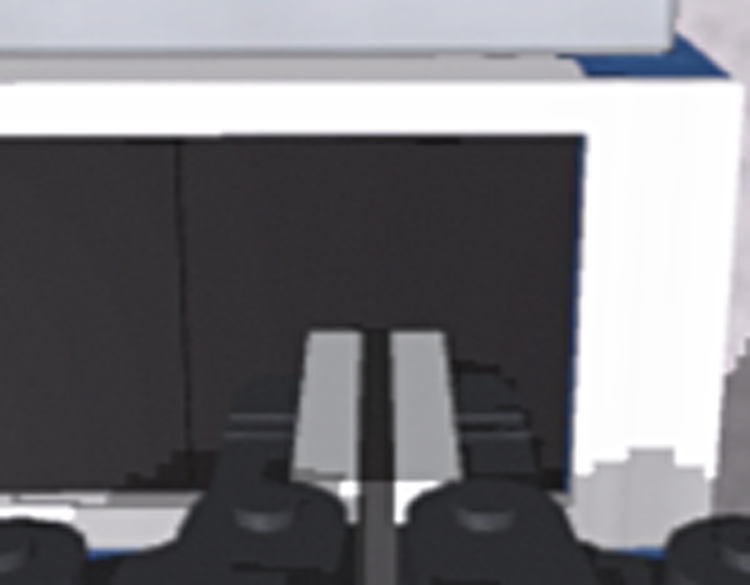

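The wrist crop shows the end plate sinking under the fingertip: the recess wall is visible at crop (580,300), and there is next to no force. This plate looks like the shutter, so I'm pressing on.

drive_tool --increments '[[1,[0,0,0.15],0],[1,[0,0,0.15],0],[1,[0,0,0.15],0],[1,[0,0,0.15],0],[1,[0,0,0.15],0],[1,[0,0,0],0],[1,[0,0,0],0]]'

```text
time_s: 4.38
position: [0.58, -0.111, 0.086]
tcp_rot: [[-1.0, -0.022, -0.0], [-0.022, 1.0, -0.0], [0.0, -0.0, -1.0]]
ft_force: [-0.0, 0.0, 0.5]
width: -0.0002
```

Run:
```python
from h import *
o=get_obs();print(o["position"],o["ft_force"])
cv2.imwrite("pics/w3.png",read_camera("wrist"))
```

```text
[ 0.57996856 -0.11099119  0.08601502] [-0.00972495  0.04630371  0.48222011]
```

View pics/w3.png

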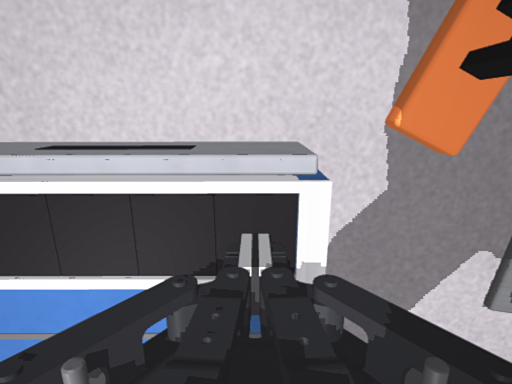

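Run:
```python
from h import *
p=get_obs()["position"];print((proj("side",p)-[260,160])*8)
a=read_camera("side");cv2.imwrite("pics/s3.png",cv2.resize(a[160:230,260:355],None,fx=8,fy=8,interpolation=2))
c=calibration("wrist");T=c["world_to_cam"];print(-T[:3,:3].T@T[:3,3])
```

```text
[256.70129606 430.74018526]
[ 0.51141081 -0.11164022  0.25792902]
```

View pics/s3.png

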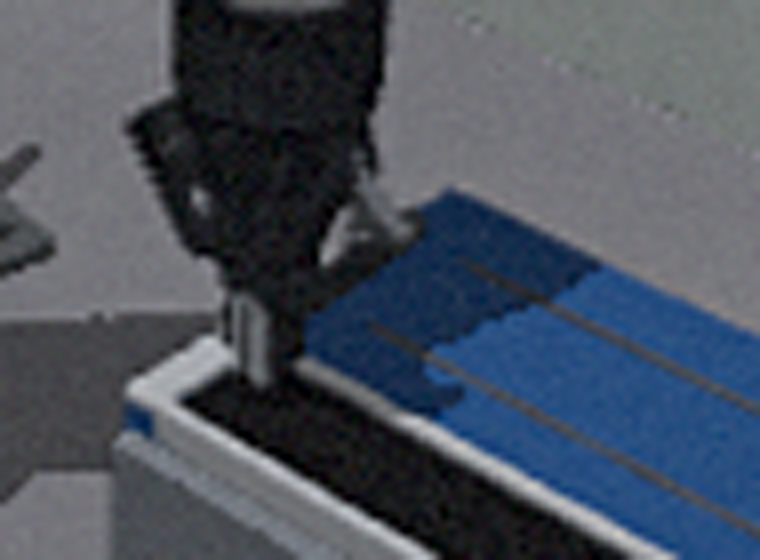

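The side view puts the visible tip at (260,388), about 20 mm above the reported TCP, and the force is still near zero. So there has been no contact yet, and my shutter reading was premature. I'll go on down, feeling for contact.

drive_tool --increments '[[1,[0,0,0.15],0],[1,[0,0,0.15],0],[1,[0,0,0],0]]'

```text
time_s: 4.73
position: [0.5799, -0.1109, 0.0828]
tcp_rot: [[-1.0, -0.022, -0.0], [-0.022, 1.0, -0.0], [0.0, -0.0, -1.0]]
ft_force: [-0.7, -0.3, -0.1]
width: -0.0004
```

drive_tool --increments '[[1,[0,0,0.1],0],[1,[0,0,0.1],0],[1,[0,0,0],0]]'

```text
time_s: 4.98
position: [0.5799, -0.1109, 0.0809]
tcp_rot: [[-1.0, -0.022, -0.0], [-0.022, 1.0, -0.0], [0.0, -0.0, -1.0]]
ft_force: [-0.3, -0.3, -0.2]
width: 0.0
```

drive_tool --increments '[[1,[0,0,0.1],0],[1,[0,0,0.1],0],[1,[0,0,0],0]]'

```text
time_s: 5.23
position: [0.5799, -0.111, 0.0789]
tcp_rot: [[-1.0, -0.022, -0.0], [-0.022, 1.0, -0.0], [0.0, -0.0, -1.0]]
ft_force: [-0.5, -0.2, -0.3]
width: -0.0002
```

Run:
```python
from h import *
o=get_obs();p=o["position"];print(p,o["ft_force"],proj("wrist",p),(proj("side",p)-[260,160])*8)
a=read_camera("side")[160:230,260:355];w=read_camera("wrist")[160:290,180:330]
cv2.imwrite("pics/sw4.png",np.vstack([cv2.resize(a,(400,295),interpolation=2),cv2.resize(w,(400,300),interpolation=2)]))
```

```text
[ 0.57992553 -0.11095858  0.07893152] [-0.5388529  -0.19506283 -0.33999438] [253.73599662 228.10728735] [255.83789508 445.32944974]
```

View pics/sw4.png

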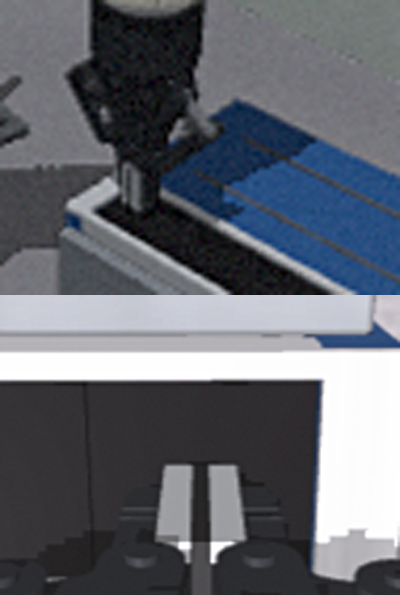

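drive_tool --increments '[[1,[0,0,0.1],0],[1,[0,0,0.1],0],[1,[0,0,0],0]]'

```text
time_s: 5.58
position: [0.5799, -0.1109, 0.0769]
tcp_rot: [[-1.0, -0.022, -0.0], [-0.022, 1.0, -0.0], [0.0, -0.0, -1.0]]
ft_force: [-0.6, 0.5, 0.2]
width: 0.0001
```

drive_tool --increments '[[1,[0,0,0.1],0],[1,[0,0,0.1],0],[1,[0,0,0],0]]'

```text
time_s: 5.83
position: [0.5799, -0.1109, 0.0749]
tcp_rot: [[-1.0, -0.022, -0.0], [-0.022, 1.0, -0.0], [0.0, -0.0, -1.0]]
ft_force: [-0.2, -0.2, 0.3]
width: -0.0003
```

drive_tool --increments '[[1,[0,0,0.1],0],[1,[0,0,0.1],0],[1,[0,0,0],0]]'

```text
time_s: 6.08
position: [0.5799, -0.111, 0.0729]
tcp_rot: [[-1.0, -0.022, -0.0], [-0.022, 1.0, -0.0], [0.0, -0.0, -1.0]]
ft_force: [-0.4, -0.6, 0.2]
width: -0.0002
```

Run:
```python
from h import *
o=get_obs();p=o["position"];print(p,o["ft_force"],proj("wrist",p),(proj("side",p)-[260,160])*8)
a=read_camera("side")[160:230,260:355];w=read_camera("wrist")[160:290,180:330]
cv2.imwrite("pics/sw5.png",np.hstack([cv2.resize(a,(400,295),interpolation=2),cv2.resize(w,(340,295),interpolation=2)]))
```

```text
[ 0.57993608 -0.11097011  0.07289573] [-0.35599628 -0.60012231  0.24018716] [253.71746103 228.11373057] [255.35543102 457.45438264]
```

View pics/sw5.png

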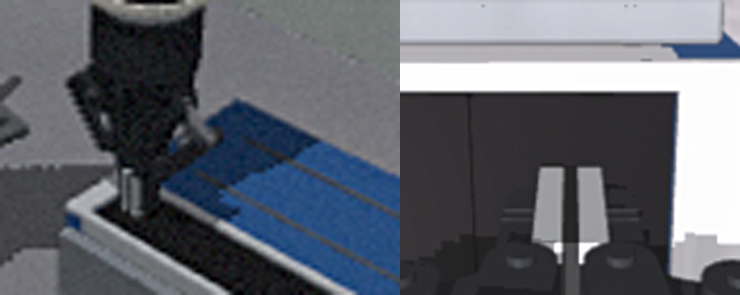

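drive_tool --increments '[[1,[0,0,0.1],0],[1,[0,0,0.1],0],[1,[0,0,0],0]]'

```text
time_s: 6.43
position: [0.5799, -0.111, 0.0709]
tcp_rot: [[-1.0, -0.022, -0.0], [-0.022, 1.0, -0.0], [0.0, -0.0, -1.0]]
ft_force: [-0.2, 0.1, -0.9]
width: -0.0001
```

drive_tool --increments '[[1,[0,0,0.1],0],[1,[0,0,0.1],0],[1,[0,0,0],0]]'

```text
time_s: 6.68
position: [0.5801, -0.111, 0.0703]
tcp_rot: [[-1.0, -0.022, 0.0], [-0.022, 1.0, 0.0], [-0.0, 0.0, -1.0]]
ft_force: [-10.2, 1.6, 24.1]
width: -0.0001
```

Run:
```python
from h import *
o=get_obs();p=o["position"];print(p,o["ft_force"],o["joint_torque"])
a=read_camera("side")[160:230,260:355];w=read_camera("wrist")
cv2.imwrite("pics/s6.png",cv2.resize(a,None,fx=8,fy=8,interpolation=2))
cv2.imwrite("pics/w6.png",cv2.resize(w[170:290,150:330],None,fx=4.4,fy=4.4,interpolation=2))
```

```text
[ 0.58013692 -0.11102986  0.07033909] [-10.22861443   1.61813349  24.08836401] [ 3.23663866e-01 -7.42157292e+01  7.78726637e+00 -3.32910812e+01
 -1.84515626e-01 -2.85746612e+00  1.61708618e-02]
```

View pics/s6.png

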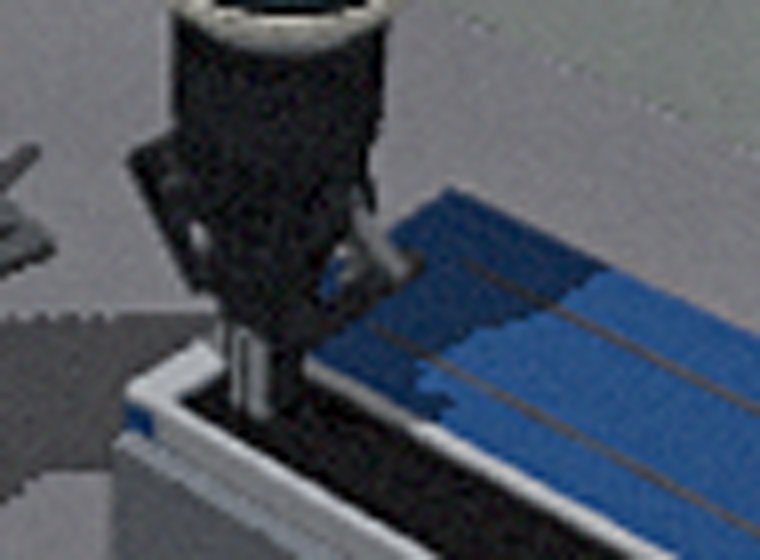

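View pics/w6.png

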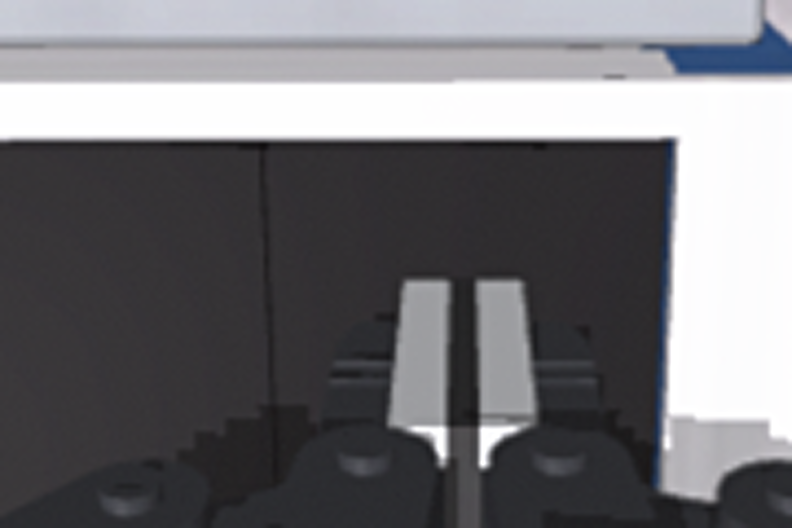

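Run:
```python
from h import *
u=(255,170+280/4.4)
for z in(.07,.08,.09,.1,.11): print(z,ray("wrist",*u,z),ray("side",260+252/8,160+413/8,z))
for v in (170+140/4.4,170+425/4.4): print(ray("wrist",255,v,.1),ray("wrist",255,v,.104))
print(ray("wrist",150+672/4.4,170+140/4.4,.104), ray("wrist",150+264/4.4,170+145/4.4,.1))
```

```text
0.07 [ 0.58391264 -0.11015788  0.07      ] [ 0.60212616 -0.08886398  0.07      ]
0.08 [ 0.57969936 -0.11024908  0.08      ] [ 0.59261483 -0.09719567  0.08      ]
0.09 [ 0.57548609 -0.11034028  0.09      ] [ 0.58310351 -0.10552737  0.09      ]
0.1 [ 0.57127281 -0.11043147  0.1       ] [ 0.57359218 -0.11385906  0.1       ]
0.11 [ 0.56705954 -0.11052267  0.11      ] [ 0.56408085 -0.12219076  0.11      ]
[ 0.5543454  -0.11078981  0.1       ] [ 0.55313671 -0.1108162   0.104     ]
[ 0.58995282 -0.11003604  0.1       ] [ 0.58774154 -0.11008365  0.104     ]
[ 0.55265282 -0.08790717  0.104     ] [ 0.55540244 -0.1330311   0.1       ]
```

Triangulating both views puts the visible tip at z≈0.099 while the reported TCP z is 0.0705. So the shut tips stand about 29 mm behind the reported TCP, and this 24 N is solid contact on a plate: the left end plate is not the shutter. I'll ease the pressure and slide along the strip towards own -y.

drive_tool --increments '[[1,[0,0,-0.1],0],[1,[0,-1.15,0],0],[1,[0,-1.15,0],0],[1,[0,-1.15,0],0],[1,[0,-1.15,0],0],[1,[0,0,0],0]]'

```text
time_s: 7.28
position: [0.581, -0.1605, 0.0704]
tcp_rot: [[-1.0, -0.019, 0.001], [-0.019, 1.0, -0.002], [-0.001, -0.002, -1.0]]
ft_force: [-0.8, -4.9, 7.5]
width: -0.0003
```

drive_tool --increments '[[1,[0,-1.15,0],0],[1,[0,-1.15,0],0],[1,[0,-1.15,0],0],[1,[0,-1.1,0],0],[1,[0,0,0],0]]'

```text
time_s: 7.7
position: [0.582, -0.2049, 0.0704]
tcp_rot: [[-1.0, -0.02, 0.001], [-0.02, 1.0, -0.001], [-0.001, -0.001, -1.0]]
ft_force: [-0.5, -4.6, 8.0]
width: 0.0
```

Solid again, with Fz=8 N. On to the next plate.

drive_tool --increments '[[1,[0,-1.15,0],0],[1,[0,-1.15,0],0],[1,[0,-1.15,0],0],[1,[0,-1.1,0],0],[1,[0,0,0],0]]'

```text
time_s: 8.12
position: [0.5824, -0.2505, 0.07]
tcp_rot: [[-1.0, -0.019, -0.0], [-0.019, 1.0, -0.001], [0.0, -0.001, -1.0]]
ft_force: [-0.5, -0.7, 0.6]
width: 0.0002
```

The force fell to 0.6 N, so the plate at own y=-46 gives way. I'll press there.

drive_tool --increments '[[1,[0,0.1,0.3],0],[1,[0,0,0.3],0],[1,[0,0,0.2],0],[1,[0,0,0.2],0],[1,[0,0,0],0]]'

```text
time_s: 8.53
position: [0.5829, -0.2462, 0.0596]
tcp_rot: [[-1.0, -0.022, -0.0], [-0.022, 1.0, 0.0], [0.0, 0.0, -1.0]]
ft_force: [0.0, 0.7, 0.9]
width: -0.0
```

drive_tool --increments '[[1,[0,0,0.15],0],[1,[0,0,0.15],0],[1,[0,0,0.1],0],[1,[0,0,0],0]]'

```text
time_s: 8.87
position: [0.5831, -0.2465, 0.0564]
tcp_rot: [[-1.0, -0.022, 0.0], [-0.022, 1.0, 0.001], [-0.0, 0.001, -1.0]]
ft_force: [-1.9, 4.1, 6.2]
width: 0.0004
```

Run:
```python
from h import *
o=get_obs();print(o["position"],o["ft_force"])
w=read_camera("top");cv2.imwrite("pics/t7.png",cv2.resize(w[100:260,240:400],None,fx=3.5,fy=3.5,interpolation=2))
```

```text
[ 0.58311325 -0.24648673  0.05643247] [-1.90815569  4.13248816  6.1925436 ]
```

View pics/t7.png

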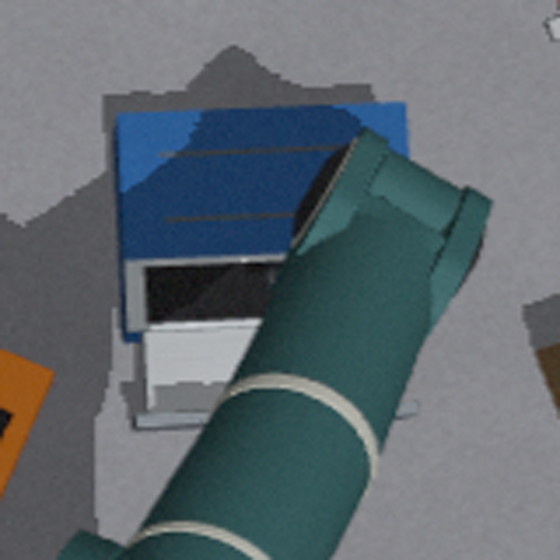

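The drawer is sliding open: the tray is visible at crop (200,370) and the front at (270,415). I'll lift off, turn and go over to the hook, opening the fingers on the way.

drive_tool --increments '[[1,[0,0,0],0],[1,[0,0,-2],0],[1,[0,0,-4],0],[1,[0,0,-4],0],[1,[0,0,-3.6],3],[0,[0.2,3.5,0],3],[0,[0.3,3.6,0],3],[0,[0.3,3.6,0],0],[0,[0.3,3.6,0],0],[0,[0.3,3.6,0],0],[0,[0.3,3.6,0],0],[0,[0.3,3.6,0],0],[0,[0.3,3.6,0],0],[0,[0.2,3.6,0],0],[0,[0.2,3,0],0],[0,[0.2,2,0],0],[0,[0,0,0],0],[0,[0,0,0],0]]'

```text
time_s: 10.42
position: [0.5989, 0.1277, 0.1918]
tcp_rot: [[-0.991, 0.133, -0.0], [0.133, 0.991, -0.0], [0.0, -0.0, -1.0]]
ft_force: [0.3, -0.2, 0.1]
width: 0.0853
```

Run:
```python
from h import *
o=get_obs();print(o["position"],o["ft_force"])
cv2.imwrite("pics/w8.png",read_camera("wrist"))
p=[.6105,.1825,.174];print(proj("wrist",p),proj("wrist",[.5637,.1903,.168]))
a=read_camera("side");cv2.imwrite("pics/s8.png",cv2.resize(a[90:290,180:400],None,fx=3.6,fy=3,interpolation=2))
```

```text
[0.59886519 0.1276861  0.19176736] [ 0.29868782 -0.24088704  0.12311334]
[338.92252941 223.62042529] [344.15397103 151.81493361]
```

View pics/w8.png

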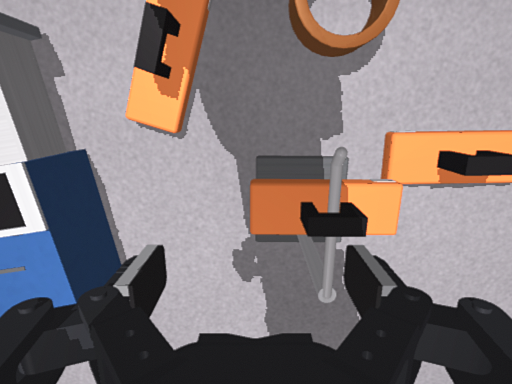

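View pics/s8.png

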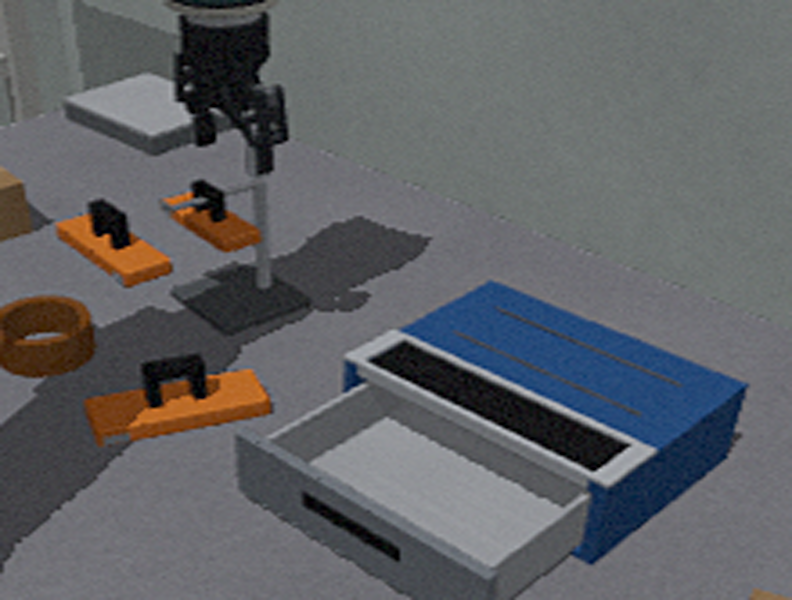

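Run:
```python
from h import *
w=cv2.imread("pics/w8.png");cv2.imwrite("pics/w8c.png",cv2.resize(w[140:310,240:410],None,fx=4,fy=3.5,interpolation=2))
```

```text
(no output)
```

View pics/w8c.png

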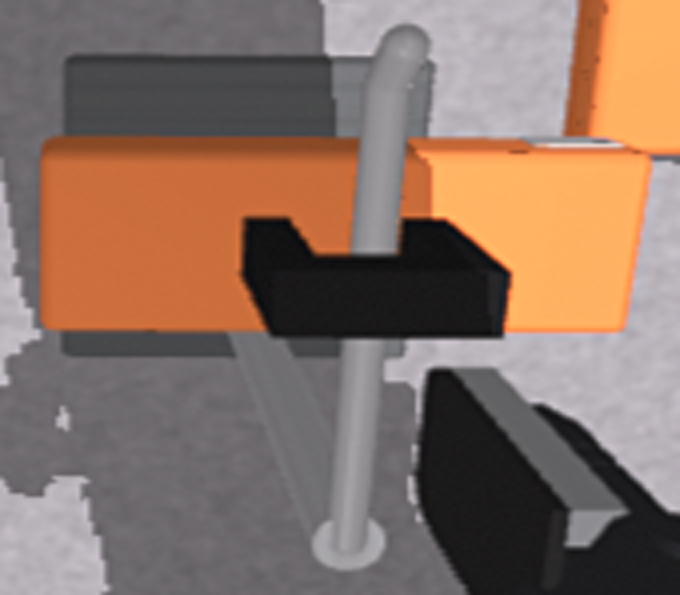

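drive_tool --increments '[[0,[-0.3,2.8,0],0],[0,[-0.3,2.7,0],0],[0,[0,0,1.5],0],[0,[0,0,2],0],[0,[0,0,2],0],[0,[0,0,0.7],0],[0,[0,0,0],0],[0,[0,0,0],0]]'

```text
time_s: 11.18
position: [0.6128, 0.1795, 0.1307]
tcp_rot: [[-0.991, 0.136, 0.0], [0.136, 0.991, -0.0], [-0.0, -0.0, -1.0]]
ft_force: [0.1, 0.2, 0.5]
width: 0.0857
```

Run:
```python
from h import *
o=get_obs();print(o["position"],o["ft_force"])
w=read_camera("wrist");cv2.imwrite("pics/w9.png",w)
p=[.612,.1818,.174];print(proj("wrist",p),proj("wrist",[.5637,.1903,.168]))
a=read_camera("side");cv2.imwrite("pics/s9.png",cv2.resize(a[90:190,190:300],None,fx=7,fy=5.8,interpolation=2))
```

```text
[0.61277812 0.17951315 0.13072545] [0.13169388 0.23107587 0.50055676]
[256.98793267 259.39931646] [261.19463354 154.36264299]
```

View pics/w9.png

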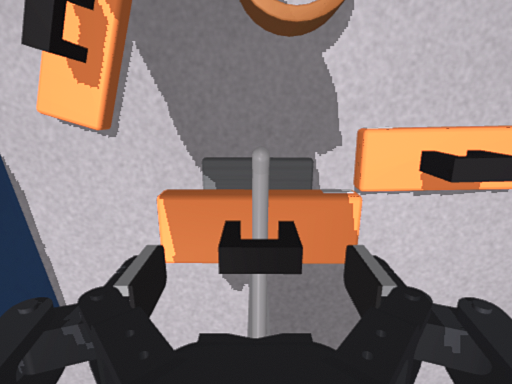

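View pics/s9.png

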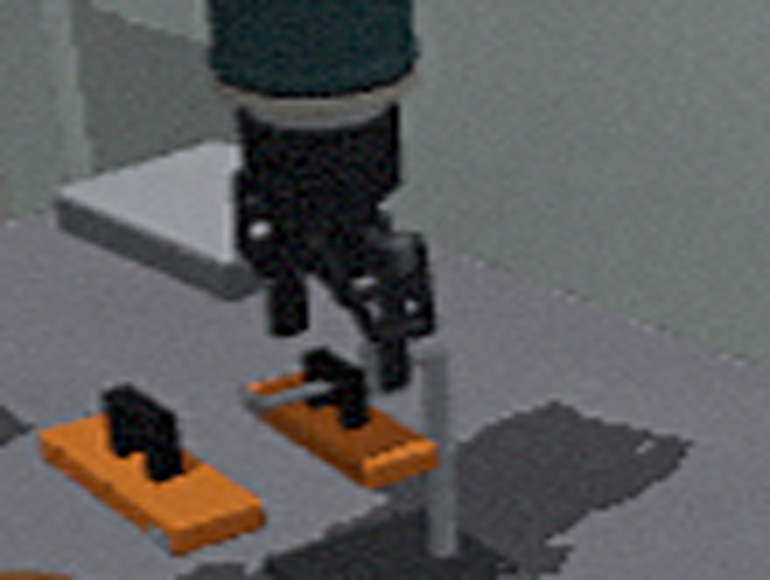

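drive_tool --increments '[[0,[0,0.25,0.5],0],[0,[0,0,0.8],0],[0,[0,0,0.7],0],[0,[0,0,0],0]]'

```text
time_s: 11.62
position: [0.6118, 0.1827, 0.1083]
tcp_rot: [[-0.991, 0.135, -0.002], [0.135, 0.991, -0.001], [0.002, -0.001, -1.0]]
ft_force: [-0.0, 0.3, -0.2]
width: 0.0856
```

Run:
```python
from h import *
o=get_obs();print(o["position"],o["ft_force"])
w=read_camera("wrist");a=read_camera("side")
cv2.imwrite("pics/sw10.png",np.hstack([cv2.resize(a[110:190,200:290],(400,380),interpolation=2),cv2.resize(w[140:330,110:400],(400,380),interpolation=2)]))
```

```text
[0.61183026 0.18272853 0.10826801] [-0.04365002  0.27285101 -0.24159014]
```

View pics/sw10.png

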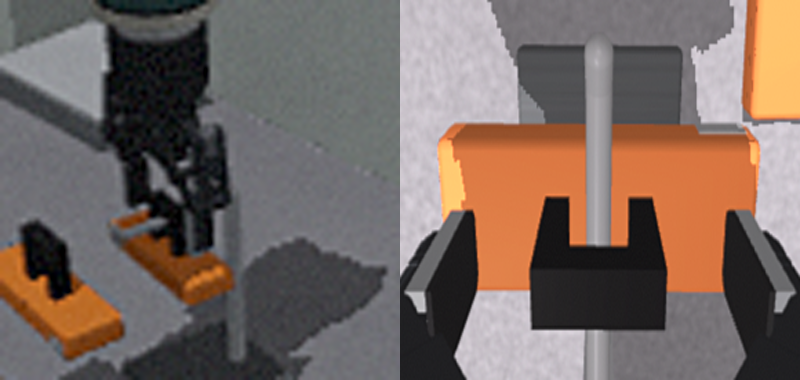

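Centred: the handle is midway between the pads in the wrist view. I'll close the gripper.

drive_tool --increments '[[1,[0,0,0],0],[1,[0,0,0],0],[1,[0,0,0],0],[1,[0,0,0],0],[1,[0,0,0],0],[1,[0,0,0],0],[1,[0,0,0],0],[1,[0,0,0],0]]' --grip_force 45

```text
time_s: 12.38
position: [0.613, 0.1829, 0.1104]
tcp_rot: [[-0.991, 0.135, 0.001], [0.135, 0.991, 0.0], [-0.001, 0.0, -1.0]]
ft_force: [0.6, 0.7, 5.3]
width: 0.0394
```

Run:
```python
from h import *
o=get_obs();print(o["position"],o["ft_force"])
w=read_camera("wrist");a=read_camera("side")
cv2.imwrite("pics/sw11.png",np.hstack([cv2.resize(a[110:190,200:290],(400,380),interpolation=2),cv2.resize(w[140:330,110:400],(400,380),interpolation=2)]))
```

```text
[0.61299134 0.18293778 0.11042819] [0.61667167 0.70736694 5.32754693]
```

View pics/sw11.png

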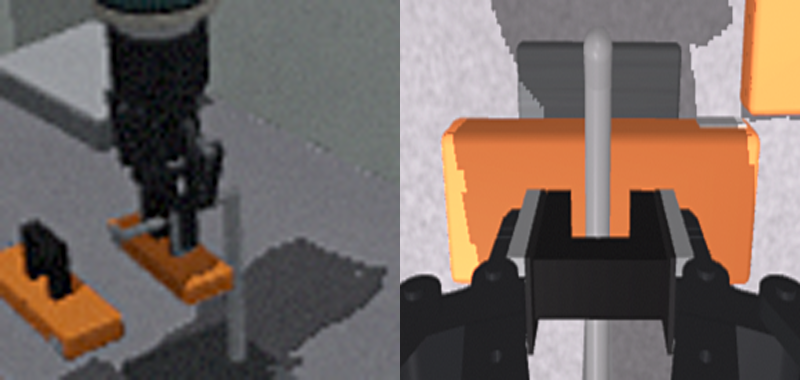

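drive_tool --increments '[[1,[0,0,-0.4],0],[1,[0,0,-0.5],0],[1,[0,0,-0.45],0],[1,[0,0,0],0],[1,[0,0,0],0]]'

```text
time_s: 12.9
position: [0.6128, 0.1829, 0.1239]
tcp_rot: [[-0.991, 0.135, 0.0], [0.135, 0.991, 0.0], [-0.0, 0.0, -1.0]]
ft_force: [0.2, -0.9, -1.0]
width: 0.0394
```

Run:
```python
from h import *
o=get_obs();print(o["position"],o["ft_force"],o["width"])
w=read_camera("wrist");a=read_camera("side")
cv2.imwrite("pics/sw12.png",np.hstack([cv2.resize(a[110:190,200:290],(400,380),interpolation=2),cv2.resize(w[140:330,110:400],(400,380),interpolation=2)]))
```

```text
[0.61279388 0.1828882  0.1238815 ] [ 0.16802771 -0.91325487 -1.01614803] 0.03942003428942027
```

View pics/sw12.png

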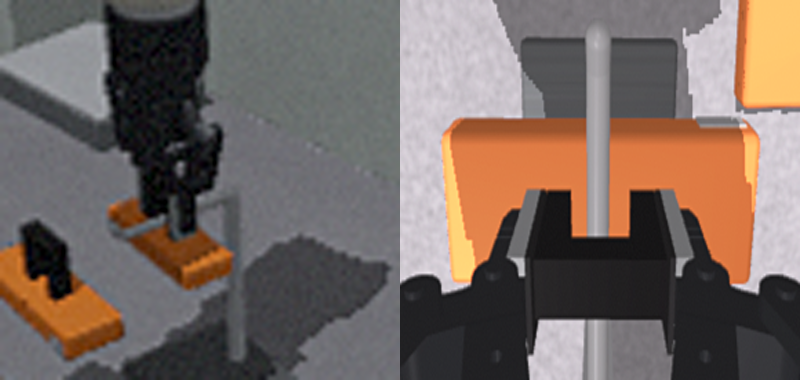

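drive_tool --increments '[[1,[0.5,0,0],0],[1,[1,0,0],0],[1,[1,0,0],0],[1,[1,0,0],0],[1,[1,0,0],0],[1,[1,0,0],0],[1,[1,0,0],0],[1,[1,0,0],0],[1,[1,0,0],0],[1,[0.5,0,0],0],[1,[0,0,0],0]]'

```text
time_s: 13.92
position: [0.5225, 0.1954, 0.1237]
tcp_rot: [[-0.991, 0.134, -0.0], [0.134, 0.991, 0.0], [0.0, 0.0, -1.0]]
ft_force: [0.8, -0.8, -1.5]
width: 0.0393
```

Run:
```python
from h import *
o=get_obs();print(o["position"],o["ft_force"],o["width"])
w=read_camera("wrist");a=read_camera("side")
cv2.imwrite("pics/sw13.png",np.hstack([cv2.resize(a[90:290,180:400],(400,380),interpolation=2),cv2.resize(w,(400,380),interpolation=2)]))
cv2.imwrite("pics/t13.png",read_camera("top"))
```

```text
[0.52248111 0.19543077 0.12372451] [ 0.78709629 -0.79372141 -1.47601558] 0.03925303192339449
```

View pics/sw13.png

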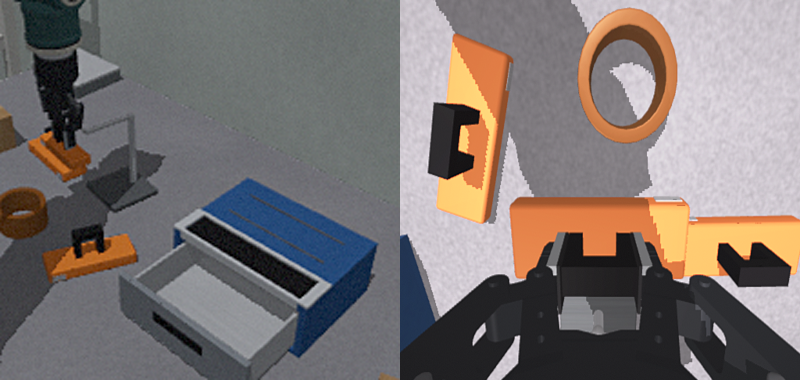

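View pics/t13.png

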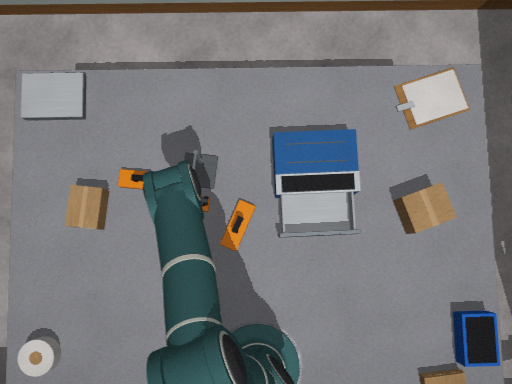

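Run:
```python
from h import *
a=cv2.imread("pics/t13.png");cv2.imwrite("pics/t13c.png",cv2.resize(a[165:245,262:372],None,fx=7,fy=7,interpolation=2))
x=np.array([.9997,.0227,0]);y=np.array([-.0227,.9997,0]);O=np.array([.581,-.2026,0])+.068*x
for n,l in dict(outTopL=(-.232,.128,.088),outTopR=(-.232,-.128,.088),outL220=(-.22,.128,.088),inL=(-.22,.11,.014),inR=(-.22,-.11,.014),fl=(-.165,0,.014)).items():
    w=O+l[0]*x+l[1]*y+np.array([0,0,l[2]]);print(n,w,(proj("top",w)+.4-[262,165])*7)
```

```text
outTopL [ 0.4141436 -0.0783612  0.088    ] [126.25221542 502.77218886]
outTopR [ 0.4199548 -0.3342844  0.088    ] [695.14730993 477.28381254]
outL220 [ 0.42614   -0.0780888  0.088    ] [124.93185837 475.9027493 ]
inL [ 0.4265486 -0.0960834  0.014    ] [154.01766209 479.4855192 ]
inR [ 0.4315426 -0.3160174  0.014    ] [619.9667751  458.68414404]
fl [ 0.4840291 -0.2048019  0.014    ] [380.68561332 352.41622949]
```

View pics/t13c.png

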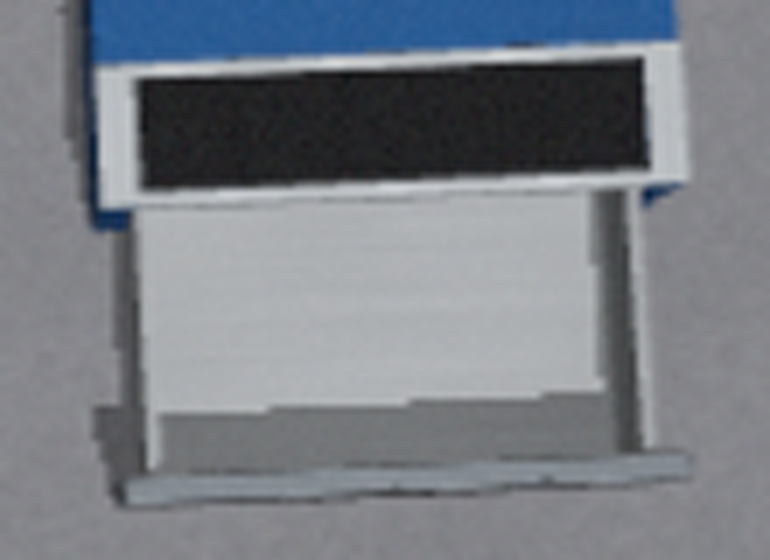

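The cutter is off the hook and level in the grip. The drawer is fully open with its outer face at own x≈-0.232; projection and picture agree within 3 px in the 7x crop. I'll take the cutter over the drawer.

drive_tool --increments '[[1,[0,0,-1],-3],[1,[0,0,-1],-3],[1,[0,0,-1],-3],[1,[0.3,-2,0],0],[1,[0.4,-3.3,0],0],[1,[0.4,-3.4,0],0],[1,[0.4,-3.4,0],0],[1,[0.4,-3.4,0],0],[1,[0.4,-3.4,0],0],[1,[0.4,-3.4,0],0],[1,[0.4,-3.4,0],0],[1,[0.4,-3.4,0],0],[1,[0.4,-3.4,0],0],[1,[0.4,-3,0],0],[1,[0.1,-2,0],0],[1,[0,0,0],0],[1,[0,0,0],0]]'

```text
time_s: 15.48
position: [0.4876, -0.1824, 0.1536]
tcp_rot: [[-1.0, -0.019, -0.0], [-0.019, 1.0, -0.001], [0.0, -0.001, -1.0]]
ft_force: [0.1, 1.0, -0.9]
width: 0.0389
```

drive_tool --increments '[[1,[0,-1.2,0],0],[1,[0,-1,1],0],[1,[0,0,2],0],[1,[0,0,2],0],[1,[0,0,2],0],[1,[0,0,1],0],[1,[0,0,0],0],[1,[0,0,0],0]]'

```text
time_s: 16.15
position: [0.4884, -0.2026, 0.0738]
tcp_rot: [[-1.0, -0.022, -0.001], [-0.022, 1.0, -0.0], [0.001, -0.0, -1.0]]
ft_force: [0.7, 0.2, -1.2]
width: 0.0393
```

Run:
```python
from h import *
o=get_obs();print(o["position"],o["ft_force"],o["width"])
w=read_camera("wrist");a=read_camera("side")
cv2.imwrite("pics/sw14.png",np.hstack([cv2.resize(a[130:290,220:400],(400,380),interpolation=2),cv2.resize(w,(400,380),interpolation=2)]))
```

```text
[ 0.48837592 -0.2025676   0.07384869] [ 0.70851234  0.24284803 -1.1554533 ] 0.0392749915704249
```

View pics/sw14.png

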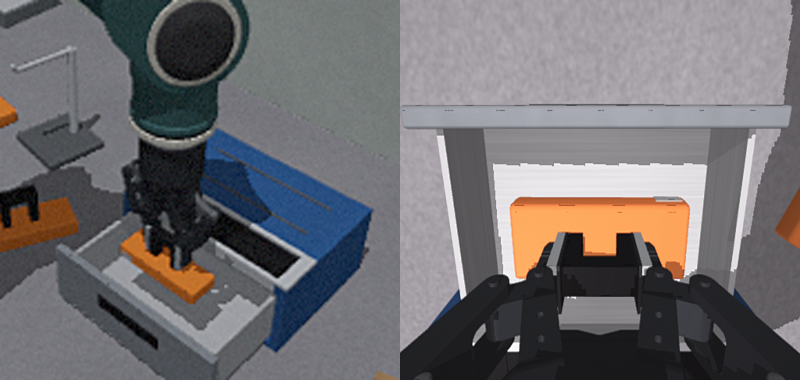

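drive_tool --increments '[[1,[0,0,1.5],0],[1,[0,0,1.5],0],[1,[0,0,1.5],0],[1,[0,0,1],0],[1,[0,0,0.5],0],[1,[0,0,0],0]]'

```text
time_s: 16.75
position: [0.4881, -0.2028, 0.0134]
tcp_rot: [[-1.0, -0.022, -0.0], [-0.022, 1.0, 0.0], [0.0, 0.0, -1.0]]
ft_force: [-0.6, 0.6, -2.0]
width: 0.0394
```

drive_tool --increments '[[1,[0,0,0.2],0],[1,[0,0,0.2],0],[1,[0,0,0.1],0],[1,[0,0,0.1],0],[1,[0,0,0],0]]'

```text
time_s: 17.17
position: [0.4883, -0.2028, 0.0077]
tcp_rot: [[-1.0, -0.022, 0.0], [-0.022, 1.0, -0.0], [-0.0, -0.0, -1.0]]
ft_force: [0.1, 0.3, -1.9]
width: 0.0394
```

drive_tool --increments '[[1,[0,0,0.1],0],[1,[0,0,0.1],0],[1,[0,0,0],0]]'

```text
time_s: 17.42
position: [0.4881, -0.2028, 0.0055]
tcp_rot: [[-1.0, -0.022, -0.0], [-0.022, 1.0, -0.0], [0.0, -0.0, -1.0]]
ft_force: [0.3, 0.7, -1.3]
width: 0.0393
```

drive_tool --increments '[[1,[0,0,0.05],0],[1,[0,0,0.05],0],[1,[0,0,0],0]]'

```text
time_s: 17.67
position: [0.4883, -0.2028, 0.0048]
tcp_rot: [[-1.0, -0.022, 0.0], [-0.022, 1.0, -0.0], [-0.0, -0.0, -1.0]]
ft_force: [-2.2, 1.3, 2.6]
width: 0.0392
```

Contact is at z=0.0048, as predicted (0.0044): the force went from -1.5 to +2.6 N. I'll release.

drive_tool --increments '[[0.4,[0,0,0],0],[0.3,[0,0,0],0],[0.2,[0,0,0],0],[0.1,[0,0,0],0],[0.1,[0,0,0],0],[0.1,[0,0,0],0]]'

```text
time_s: 18.17
position: [0.4882, -0.2029, 0.0046]
tcp_rot: [[-1.0, -0.022, 0.0], [-0.022, 1.0, -0.0], [-0.0, -0.0, -1.0]]
ft_force: [0.1, -0.6, -0.2]
width: 0.0767
```

Run:
```python
from h import *
o=get_obs();print(o["position"],o["ft_force"],o["width"])
w=read_camera("wrist");a=read_camera("side")
cv2.imwrite("pics/sw15.png",np.hstack([cv2.resize(a[130:290,220:400],(400,380),interpolation=2),cv2.resize(w,(400,380),interpolation=2)]))
```

```text
[ 0.4882139  -0.20290014  0.00462685] [ 0.08800985 -0.62795083 -0.18330999] 0.07669706637165198
```

View pics/sw15.png

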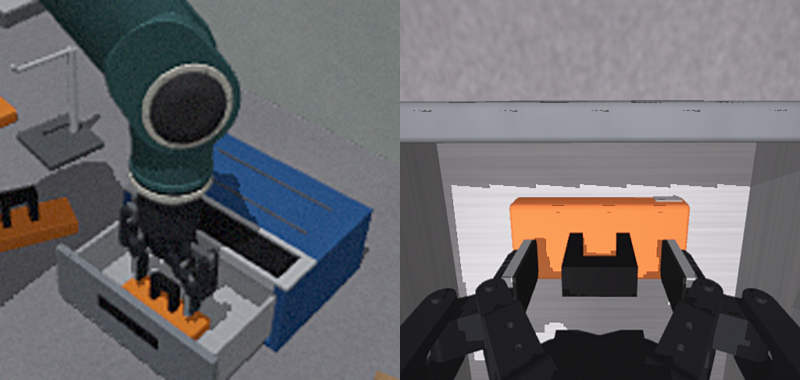

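Released; the cutter is standing on the floor with the pads clear of it. I'll go up, out in front of the drawer and down with the fingers shut.

drive_tool --increments '[[0.1,[0,0,-0.5],0],[0.1,[0,0,-1.5],0],[0.1,[0,0,-3],0],[0.1,[0,0,-4],0],[0.1,[0,0,-4],0],[0.1,[0,0,-2],0],[1,[1,0,0],0],[1,[3,0,0],0],[1,[3,0,0],0],[1,[3,-0.2,0],0],[1,[2,0,0],0],[1,[0,0,0],0],[1,[0,0,0],0]]'

```text
time_s: 19.35
position: [0.3676, -0.2074, 0.1548]
tcp_rot: [[-1.0, -0.021, 0.001], [-0.021, 1.0, 0.0], [-0.001, 0.0, -1.0]]
ft_force: [-0.3, 0.7, 0.1]
width: 0.0002
```

Run:
```python
from h import *
o=get_obs();print(o["position"],o["ft_force"],o["width"])
w=read_camera("wrist");a=read_camera("side")
cv2.imwrite("pics/sw16.png",np.hstack([cv2.resize(a[130:290,220:400],(400,380),interpolation=2),cv2.resize(w,(400,380),interpolation=2)]))
```

```text
[ 0.36762017 -0.20738464  0.15484065] [-0.29849787  0.66882281  0.148407  ] 0.00020567820496383095
```

View pics/sw16.png

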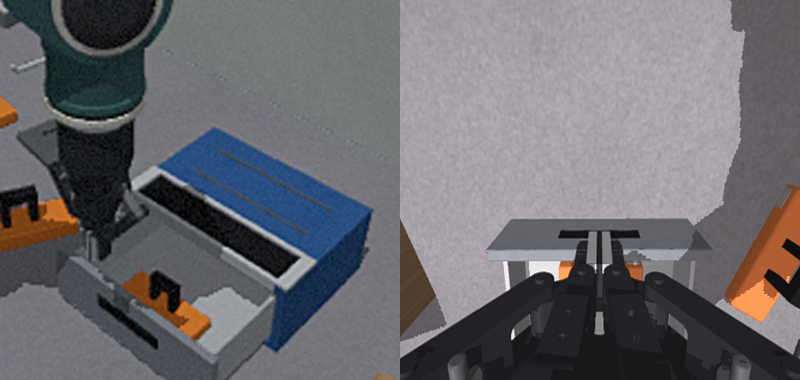

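drive_tool --increments '[[1,[0,0,2],0],[1,[0,0,3.5],0],[1,[0,0,3.5],0],[1,[0,0,2.4],0],[1,[0,0,1],0],[1,[-1,0,0],0],[1,[-1,0,0],0],[1,[-0.7,0,0],0],[1,[0,0,0],0]]'

```text
time_s: 20.2
position: [0.3982, -0.207, 0.0319]
tcp_rot: [[-1.0, -0.023, 0.003], [-0.023, 1.0, -0.001], [-0.003, -0.001, -1.0]]
ft_force: [-0.9, 1.1, -0.0]
width: 0.0003
```

Run:
```python
from h import *
o=get_obs();print(o["position"],o["ft_force"],o["width"])
w=read_camera("wrist");a=read_camera("side")
cv2.imwrite("pics/sw17.png",np.hstack([cv2.resize(a[130:290,220:400],(400,380),interpolation=2),cv2.resize(w,(400,380),interpolation=2)]))
```

```text
[ 0.39819091 -0.20701212  0.03187317] [-0.93767719  1.05387115 -0.04604347] 0.0002875750875892011
```

View pics/sw17.png

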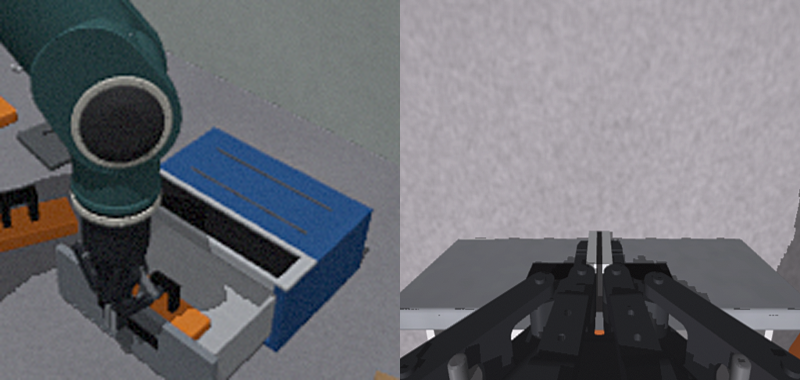

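drive_tool --increments '[[1,[-0.3,0,0],0],[1,[-0.4,0,0],0],[1,[-0.5,0,0],0],[1,[-0.6,0,0],0],[1,[-0.6,0,0],0],[1,[-0.6,0,0],0],[1,[-0.6,0,0],0],[1,[-0.6,0,0],0],[1,[-0.6,0,0],0],[1,[-0.6,0,0],0],[1,[-0.6,0,0],0],[1,[-0.6,0,0],0],[1,[-0.6,0,0],0],[1,[-0.6,0,0],0],[1,[-0.6,0,0],0],[1,[-0.6,0,0],0],[1,[-0.5,0,0],0],[1,[-0.4,0,0],0],[1,[0,0,0],0]]'

```text
time_s: 21.88
position: [0.4951, -0.2046, 0.0306]
tcp_rot: [[-1.0, -0.022, 0.0], [-0.022, 1.0, -0.0], [-0.0, -0.0, -1.0]]
ft_force: [-3.6, 1.8, 2.3]
width: -0.0002
```

Run:
```python
from h import *
o=get_obs();print(o["position"],o["ft_force"],o["width"])
w=read_camera("wrist");a=read_camera("side")
cv2.imwrite("pics/sw18.png",np.hstack([cv2.resize(a[130:290,220:400],(400,380),interpolation=2),cv2.resize(w,(400,380),interpolation=2)]))
```

```text
[ 0.49510475 -0.20460337  0.03056533] [-3.5532465   1.81636074  2.32325299] -0.00018883079370610913
```

View pics/sw18.png

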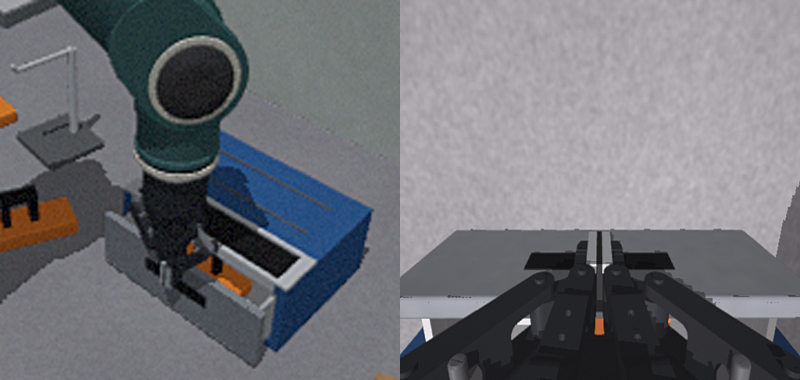

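drive_tool --increments '[[1,[-0.4,0,0],0],[1,[-0.4,0,0],0],[1,[-0.4,0,0],0],[1,[-0.4,0,0],0],[1,[-0.4,0,0],0],[1,[-0.4,0,0],0],[1,[-0.4,0,0],0],[1,[0,0,0],0]]'

```text
time_s: 22.65
position: [0.5222, -0.2041, 0.0305]
tcp_rot: [[-1.0, -0.022, -0.0], [-0.022, 1.0, 0.0], [0.0, 0.0, -1.0]]
ft_force: [-1.3, 0.8, -0.9]
width: -0.0002
```

drive_tool --increments '[[1,[-0.2,0,0],0],[1,[-0.2,0,0],0],[1,[-0.1,0,0],0],[1,[0,0,0],0]]'

```text
time_s: 22.98
position: [0.527, -0.204, 0.0305]
tcp_rot: [[-1.0, -0.022, -0.0], [-0.022, 1.0, 0.0], [0.0, 0.0, -1.0]]
ft_force: [-4.4, 1.5, -2.4]
width: 0.0001
```

drive_tool --increments '[[1,[-0.2,0,0],0],[1,[-0.2,0,0],0],[1,[0,0,0],0]]'

```text
time_s: 23.23
position: [0.5285, -0.2039, 0.0303]
tcp_rot: [[-1.0, -0.021, -0.005], [-0.021, 1.0, 0.001], [0.005, 0.001, -1.0]]
ft_force: [-22.2, 3.4, 13.2]
width: 0.0001
```

Run:
```python
from h import *
o=get_obs();print(o["position"],o["ft_force"],o["width"])
w=read_camera("wrist");a=read_camera("side")
cv2.imwrite("pics/sw19.png",np.hstack([cv2.resize(a[130:290,220:400],(400,380),interpolation=2),cv2.resize(w,(400,380),interpolation=2)]))
```

```text
[ 0.52854686 -0.2039224   0.03031083] [-22.23277764   3.4255771   13.15142453] 0.00010792252937543781
```

View pics/sw19.png

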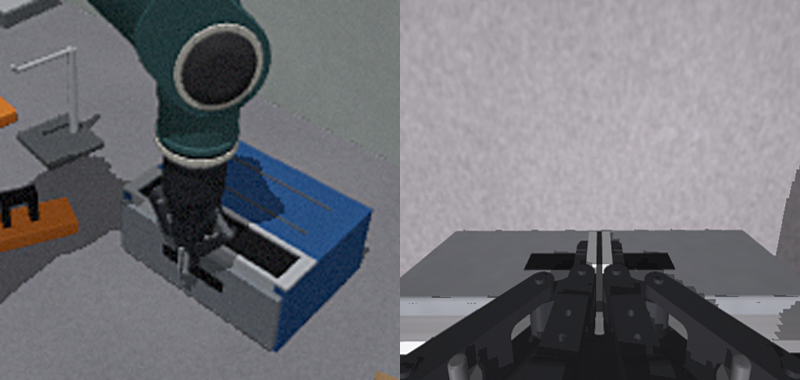

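22 N at the hard stop, with the front flush. I'll back off and see whether it stays latched.

drive_tool --increments '[[1,[0.3,0,0],0],[1,[0.5,0,0],0],[1,[1,0,0],0],[1,[2,0,0],0],[1,[3,0,0],0],[1,[3,0,0],0],[1,[1,0,-2],0],[1,[0,0,-4],0],[1,[0,0,-4],0],[1,[0,2,-4],0],[1,[0,4,-2],0],[1,[0,4,0],0],[1,[0,4,0],0],[1,[0,4,0],0],[1,[0,4,0],0],[1,[0,2,0],0],[1,[0,0,0],0],[1,[0,0,0],0]]'

```text
time_s: 24.83
position: [0.418, 0.0302, 0.1867]
tcp_rot: [[-1.0, -0.024, 0.001], [-0.024, 1.0, 0.0], [-0.001, 0.0, -1.0]]
ft_force: [-0.1, 0.0, -0.7]
width: -0.0004
```

Run:
```python
from h import *
o=get_obs();print(o["position"],o["ft_force"],o["width"])
cv2.imwrite("pics/s20.png",read_camera("side"));cv2.imwrite("pics/t20.png",read_camera("top"))
x=np.array([.9997,.0227,0]);y=np.array([-.0227,.9997,0]);O=np.array([.581,-.2026,0])+.068*x
for l in ((-.112,.128,.088),(-.112,-.128,.088)):
    w=O+l[0]*x+l[1]*y+np.array([0,0,l[2]]);print(proj("top",w),proj("side",w))
```

```text
[0.41801991 0.03022755 0.18666783] [-0.07022782  0.01041605 -0.69525418] -0.00036130080136359105
[277.76411124 198.33078972] [273.38747578 214.78155387]
[358.36049766 194.87637463] [343.69521969 257.5056823 ]
```

View pics/s20.png

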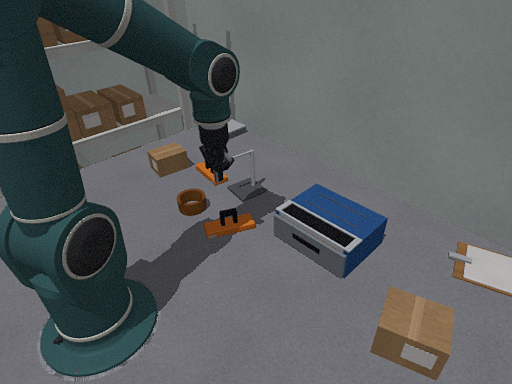

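View pics/t20.png

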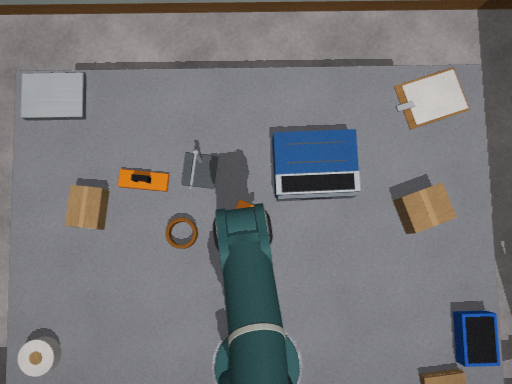

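Run:
```python
from h import *
for n,a,b,r in (("side","side0","s20",(185,275,272,390)),("top","top0","t20",(125,205,270,362)),("tape","top0","t20",(212,252,163,200)),("ca","top0","t20",(184,230,64,110)),("cb","top0","t20",(180,236,394,457))):
    A,B=[cv2.imread(f"pics/{k}.png")[r[0]:r[1],r[2]:r[3]].astype(np.float32).mean(2) for k in(a,b)]
    print(n,cv2.phaseCorrelate(A,B),np.abs(A-B).mean())
print(get_obs()["joint_vel"].max());close_job()
```

```text
side ((0.0065314124797168915, -0.0071082511851159325), 0.9986976459291246) 6.20295
top ((0.011642084764979188, 0.05927359517406927), 0.9858834862709045) 2.0845108
tape ((-0.8140053158911797, -0.3946294204168517), 0.46425187289714814) 24.581308
ca ((-0.06015403006623643, 0.6669081310167364), 0.4743070987363656) 8.531665
cb ((0.09240032291456401, 0.010939091252581079), 1.0010655254125596) 1.9009827
0.010839224793427539
the job is handed in; nothing more can be done
```

The job is done and handed in at about 25 s of the 62 s allowed; no verdict is given.

**What I did**
- **Catch:** I slid the shut fingertips along the strip from the left end. The first three plates were solid at 7 to 24 N. The plate at own y = -46 mm gave way. I pressed it about 14 mm down, ending at 6 N, and the drawer sprang open.
- **Cutter:** I lifted the hanging 120 x 44 mm cutter 13.5 mm and drew it off past the hook tip. I lowered it onto the drawer floor, contact at about 3 N, before letting go.
- **Drawer:** I pushed the front home to the hard stop at 22 N and backed the arm away.

**Last checks**
- **Drawer shut:** More than a second after I let go, the strongbox and drawer front match the starting pictures within 0.06 px in both views.
- **Cutter:** I saw it standing sole down before closing the drawer, and could not see it afterwards.
- **Right-hand carton:** It has not moved (0.1 px).
- **Tape roll and left carton:** The picture comparison was inconclusive, showing about 0.9 and 0.7 px with low confidence. The arm's shadow lay over both in the first picture and was gone in the last. By eye they are in the same place, and I never went near them at low height.

**What disagreed**
- **Tool length:** The shut fingertips touched about 29 mm above the reported TCP height, so I set heights from contact instead.
- **False start:** Because of that, I first took the end plate for the shutter while the fingers were still in the air. I corrected this before sliding.

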